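Draw the long paddle out of the half-covered steam pan

ROBOT

A 6-joint arm with a two-finger parallel gripper is mounted at the origin on the work surface. World frame = base frame: x ahead of the robot, y to its left, z up, the work surface at z = 0. Lengths are in m, angles in rad, forces in N, time in s.
With the tool pointing down it reaches from about 0.35 to 0.775 m from the base axis. Payload 5.5 kg.
Tool frame: the origin (TCP) lies on the centre line of the jaws, within the pads' length; the fingertips stand 11 mm ahead of it and the grasp point (between the pads) lies 8 mm behind it; z points along the fingers, y is the direction in which the jaws open and shut (so a half turn about z gives the same grasp; the last joint's range is limited). The gripper opens to 85 mm and grips with 20 to 120 N. Pads are 22 mm wide; open, the fingers measure 114 mm over their backs; the gripper's body (76 mm by 85 mm) begins 54 mm behind the grasp point. The pads swing forward as they close: fully open they stand 13 mm farther back than shut.
Start: joints at [-1.321, 0.313, 0.046, 1.304, 0, 1.431], TCP at [0.219, -0.532, 0.242] pointing down, gripper open.
Joint ranges: [-2.76, 2.76], [-0.86, 1.69], [-1.03, 1.26], [-2.2, 2.34], [-1.47, 1.5], [-3.14, 3.14]. Speed limits (rad/s): [2.57, 2.57, 3.14, 3.14, 3.14, 3.14].

INTERFACE

Orientations are given as a unit quaternion [w, x, y, z].
In Python, from workcell import env, imaging, order gives the robot as it stands. The module is installed in compiled form; this text tells all that it offers.
- The arm moves only by the tool move_arm, never from a script. Its argument "deltas" is one flat list of numbers, 7 for each row, row after row: the gripper's target within -1 to 1 (shut at 1, half-way at 0, fully open at -1), then the shift along the tool's x, y, z in m, then the turn, a rotation vector about the tool's x, y, z in degrees. In form: [jaw, tx, ty, tz, ax, ay, az, jaw, tx, ty, tz, ax, ay, az, ...]. A call has 1 to 10 rows; each row shifts and turns the commanded pose from where the row before left it, along the tool's axes as they then stand; what a row does not reach is not made up. A row lasts 1/8 s, in which the tool goes at most 62.5 mm and 10.7 degrees, less where a joint would pass 70% of its speed; a pose out of reach is approached as far as the arm can. A call is refused whole if a number of a shift passes 0.0625 or a number of a turn 10.7, either way. A call with a gripper value outside its range is refused whole. The fingers move at their own pace and stop on an object; "squeeze" is the grip in N (left out, the last holds). Time passes only in rows, so rows that do not move let the fingers close. It gives the time, the measured TCP pose, the force and the opening at its end, in the units of the state.
- env.get_state(): the state, without advancing time (a new reading comes with each control period).
- imaging.read_camera(name): name is "scene" or "side" or "wrist"; returns a dict with "img" (480x640x3 uint8, red, green, blue), "z_map" (480x640 float32, m along the optical axis (not along the pixel's ray), 0 where there is no reading), "fx", "fy", "cx", "cy" (pixels), "rvec" (rotation vector, rad) and "tvec" (3), from world to camera coordinates, as OpenCV has them. Camera axes: x right, y down, z forward; pixel columns grow to the right and rows downward; lengths in m; the calibration is good to about 2 mm. The wrist camera is an equidistant fisheye: a pixel r from the principal point sees the ray r / f radians off the axis. A picture is of the moment at which its call begins.
- order.hand_in(): hands the job in, once; it reports no verdict.
Trained networks look in a picture, given as the dict that the camera call returned (one of the last four; its "shot" number tells which), for a name from the list of things; names that differ only in an ending like _2 or _b are one class to them, and where a whole thing is asked for, a point or a joint stands for the part that bears it (a point fixed in the world has none). Each returns a list of dicts, best first, with "confidence" (0 to 1); they miss things now and then, are a little off and sometimes report something else, mostly with a low value. They report only what shows in the picture. A call takes as long as a camera call.
- imaging.recognise(picture, thing): "centre" ([column, row] in pixels, amid what is visible of it).
- imaging.cut_out(picture, thing): "mask" (480x640 bool, what is visible of it) and "centre" ([column, row] in pixels, amid what is visible of it).
The state is a dict: "clock": time; "joint_pos": joint angles; "qvel": joint speeds; "tau": joint torques, N m; "tcp_pos": TCP position; "orientation": TCP orientation; "wrist_force": force on the tool from outside, world axes, zero at the start; "ft_torque": the same for the moment, N m; "finger_gap": finger opening in m.
Only numpy, scipy, OpenCV 4.12 (cv2) and the standard library are available. Lean on these libraries where they do the work, as an engineer would, in place of code of your own. Each camera call takes 0.05 s, during which the arm holds its last target.

TASK

A wooden stirring paddle, longer than the opening, has slid down flat into the steam pan with its blade under the closed half of the hinged cover. Take it by the handle, tilt it handle-up and draw it out slantwise through the open half without lifting or shifting the cover, then hold it still over the open half to drain into the pan: blade end clearly lower than the handle and over the opening, the whole paddle a couple of centimetres clear above the rim and touching nothing but your gripper. Finish while still holding it there, and leave the small pan, the jar and the spatula around it where they are.

Things in the scene. Friction and masses are not known exactly. Their poses are not given: they have to be found in the camera images.
- pan: full-size stainless steam-table pan, 530 x 325 mm over its 13 mm flange, rim 102 mm above the table, sheet 3 mm thick (inner floor 3 mm above the table); fixed. Mouth inside 498 x 293 mm, inner floor 486 x 281 mm. Origin: centre of its underside, on the table. Its x axis runs along its length and points to the open end (roughly the robot's left), y across, z up. The half with x below 0 is covered; the opening reaches from x = 0 to x = 249 mm and y from -146 to 146 mm
- cover: flat two-leaf hinged cover, aluminium, 1.3 kg, lying loose on the rim over the pan's x below 0 half, with a 9 mm lip down outside the rim; the front leaf is folded back on top of it, sloping up from the hinge to 50 mm above the rim at the covered end. Underside level with the rim. Origin: middle of its free edge (hinge side), at rim height; axes as the pan's
- cover_edge (a point): middle of the cover's free edge, on its underside, at rim height: the limit of the opening; the hinge barrel stands 9 mm above it
- paddle: beech stirring paddle, 420 mm long, about 0.13 kg, lying flat on the pan's inner floor, up to 0.2 rad askew and with its blade end under the cover. Origin: middle of its length, on its underside. Its x axis points from the blade to the handle end, y across, z up. Handle a rounded bar 22 mm wide and 18 mm thick from x = -80 to 210 mm; blade 78 mm wide, 9 mm thick, from x = -82 to -210 mm. A 50 mm wide shoulder joins them. It balances at about x = -30 mm
- paddle_grip (a point): point in the middle of the handle's thickness, 110 mm from the paddle's middle towards the handle end (9 mm above the pan floor at the start), in the open half of the pan: a good place to grip across the 22 mm width
- paddle_tip (a point): middle of the blade's end edge, 210 mm from the paddle's middle
- paddle_end (a point): middle of the handle's end, 210 mm from the paddle's middle
- small_pan: small steel pan, 176 x 162 mm, 65 mm tall, left of the open end; a bystander. Origin: centre of its underside
- spice_jar: amber jar with a green cap, 64 mm diameter, 100 mm tall, standing in the small pan; a bystander. Origin: centre of its underside
- spatula: turning spatula, 300 mm, lying on a green cutting board 15 mm thick; a bystander. Origin: centre of its underside

How it is judged:
By the outcome, as a careful person would: the job done as asked, in the order asked, and still so for the second after the job is handed in, while the arm keeps its last pose, push and grip.
It also fails if it takes over 42 s, if anything falls off the work surface, if the arm or the gripper's body presses on something with over 40 N, if the wrist force passes 120 N, or if a joint passes its speed limit or range.

## Working session

There is one attempt and no reset: what is moved stays moved. The work goes in short steps, Python scripts to look and compute and a tool call to move; the robot and the scene stay as the last step left them, time stands still between calls to the robot, and variables do not carry over. Pictures are saved under pics/ and viewed, and the job is handed in when it is done.

Besides the shell and the picture viewer there is one more tool, called after "Emit:" as name(argument=value, ...) on one line, values as JSON. move_arm: Moves the arm, as the interface text tells. Its arguments: {"type":"object","properties":{"deltas":{"type":"array"},"squeeze":{"type":"number"}},"required":["deltas"]}

```bash
mkdir -p pics
cat > h.py <<'E'
import numpy as np, cv2
from scipy.spatial.transform import Rotation as R
from workcell import env, imaging, order
def save(p,n): cv2.imwrite('pics/'+n,cv2.cvtColor(p['img'],cv2.COLOR_RGB2BGR))
def world(p):
    z=p['z_map'].astype(float); v,u=np.mgrid[0:480,0:640]
    c=np.stack([(u-p['cx'])/p['fx']*z,(v-p['cy'])/p['fy']*z,z],-1)
    M=R.from_rotvec(np.ravel(p['rvec'])).as_matrix()
    w=(c-np.ravel(p['tvec']))@M
    w[z==0]=np.nan
    return w
E
python3 - <<'E'
from h import *
print(env.get_state())
for n in ['scene','side']:
    p=imaging.read_camera(n); save(p,n+'0.png'); np.savez('pics/'+n+'0.npz',w=world(p),img=p['img'])
    print(n,p['rvec'],p['tvec'],p['fx'])
    for t in ['paddle','paddle_grip','paddle_end','cover_edge','pan','cover','small_pan','spice_jar','spatula']:
        r=imaging.recognise(p,t)[:1]
        if r:
            c=r[0]['centre']; w=world(p)[int(c[1]),int(c[0])]; print(t,r[0]['confidence'],np.round(c),w.round(3))
    m=imaging.cut_out(p,'paddle')
    if m: np.save('pics/m_'+n+'.npy',m[0]['mask'])
E
```

```text
{'clock': 0.0, 'joint_pos': array([-1.32062675e+00,  3.14027543e-01,  4.49944704e-02,  1.30358439e+00,
       -5.30972895e-06,  1.43118220e+00]), 'qvel': array([ 0.00055735,  0.00143271, -0.00176254, -0.00214956,  0.00066626,
        0.00206217]), 'tau': array([ 2.60449415e-04, -4.80623603e+01,  2.98534852e+01,  1.93628110e-02,
        2.23368971e-05,  3.84017170e-06]), 'tcp_pos': array([ 0.21835618, -0.53141056,  0.24139973]), 'orientation': array([-9.09032532e-04,  9.81068213e-01,  1.93660355e-01, -5.29594195e-05]), 'wrist_force': array([0.34041464, 0.60247165, 0.22803243]), 'ft_torque': array([-0.01997029, -0.00471134,  0.00254626]), 'finger_gap': 0.08550872943961507}
scene [ 1.92675217  1.57726388 -0.62075813] [-0.18023414 -0.30299828  1.48092538] 435.0837011114112
paddle 0.61 [261. 262.] [nan nan nan]
paddle_grip 0.74 [263. 260.] [ 0.522 -0.064  0.024]
paddle_end 0.68 [260. 259.] [ 0.52  -0.071  0.023]
cover_edge 0.68 [156. 277.] [ 0.623 -0.293  0.138]
pan 0.68 [272. 268.] [ 0.535 -0.047  0.003]
cover 0.96 [156. 277.] [ 0.619 -0.293  0.136]
small_pan 0.73 [458. 278.] [0.726 0.354 0.1  ]
spice_jar 0.83 [444. 279.] [0.723 0.325 0.099]
spatula 0.95 [454. 218.] [0.476 0.472 0.021]
side [ 0.48545794 -2.8299377   1.01376096] [0.4989005  0.15001104 1.41389872] 540.1955377677791
paddle 0.59 [329. 198.] [ 0.526 -0.128  0.023]
paddle_grip 0.74 [327. 198.] [ 0.532 -0.127  0.022]
paddle_end 0.85 [328. 199.] [ 0.528 -0.124  0.022]
cover_edge 0.64 [332. 134.] [ 0.57  -0.277  0.132]
pan 0.74 [299. 213.] [ 0.591 -0.059  0.005]
cover 0.77 [332. 134.] [ 0.57  -0.277  0.136]
small_pan 0.96 [207. 325.] [0.68  0.358 0.004]
spice_jar 0.71 [198. 306.] [0.687 0.363 0.092]
spatula 0.74 [268. 394.] [0.47  0.48  0.021]
```

View pics/scene0.png

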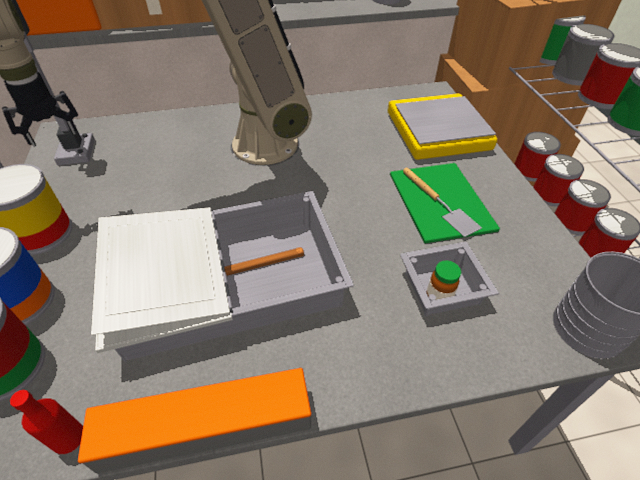

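View pics/side0.png

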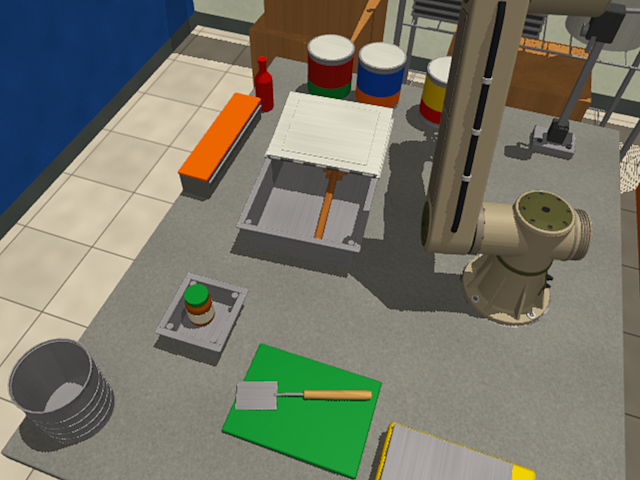

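Run:
```python
from h import *
for n in ['scene','side']:
    d=np.load('pics/%s0.npz'%n); w=d['w']; m=np.load('pics/m_%s.npy'%n)
    q=w[m]; q=q[(abs(q[:,2]-.021)<.008)]
    c=q[:,:2].mean(0); u,s,vt=np.linalg.svd(q[:,:2]-c,full_matrices=False); a=vt[0]*np.sign(vt[0,1])
    t=(q[:,:2]-c)@a; y=(q[:,:2]-c)@np.array([-a[1],a[0]])
    print(n,len(q),m.sum(),'c',c,'ang',np.degrees(np.arctan2(a[1],a[0])),'ends',c+a*np.percentile(t,1),c+a*np.percentile(t,99),np.percentile(y,[2,98]),np.median(q[:,2]))
    # rim
    g=(abs(w[...,2]-.102)<.004)&(w[...,0]>.3)&(w[...,0]<.85)&(abs(w[...,1]+.05)<.35)
    r=cv2.minAreaRect(w[g][:,:2].astype(np.float32)); print('rim',g.sum(),r, np.percentile(w[g],[0.5,99.5],axis=0))
    im=np.zeros((480,640),np.uint8); im[g]=255; im[m]=128; cv2.imwrite('pics/g_%s.png'%n,im)
```

```text
scene 639 726 c [ 0.52323314 -0.06474826] ang 97.37234859311329 ends [ 0.53562145 -0.16049471] [0.51032006 0.03505403] [-0.00831462  0.01274961] 0.021954981200131108
rim 2839 ((0.5630999207496643, -0.1532803177833557), (0.33965107798576355, 0.5250904560089111), 5.086973667144775) [[ 0.38087275 -0.39714466  0.09820883]
 [ 0.7527358   0.11795009  0.10597163]]
side 604 702 c [ 0.52737637 -0.11960992] ang 97.5423524871535 ends [ 0.5450172  -0.25284419] [0.50891144 0.01984847] [-0.02073171  0.01857477] 0.02236345532273669
rim 1423 ((0.5624011754989624, -0.13805481791496277), (0.3389875590801239, 0.4954240620136261), 5.179828643798828) [[ 0.38020081 -0.36372367  0.0983705 ]
 [ 0.7254059   0.11837939  0.10597805]]
```

The scene view shows the handle at px (228-303, 270-252), with the cover edge near px 215-230 on its left. In the side view the handle end is at about (319,237) and the hinge is at row 170. Next I'll refine the end, the axis and the pan.

Run:
```python
from h import *
S=np.load('pics/scene0.npz')['w'];D=np.load('pics/side0.npz')['w']
ax=np.array([-np.sin(np.radians(5.1)),np.cos(np.radians(5.1))]);ay=np.array([-ax[1],ax[0]])
for n,w in (('scene',S),('side',D)):
    X=w[...,:2]@ax; Y=w[...,:2]@ay; Z=w[...,2]
    m=np.load('pics/m_%s.npy'%n)&(abs(Z-.021)<.006)
    # handle only
    xs=X[m]; ys=Y[m]; 
    h=[(round(a,3),round(np.median(ys[abs(xs-a)<.01]),4),round(np.ptp(ys[abs(xs-a)<.01]),3)) for a in np.arange(xs.min()+.01,xs.max(),.02)]
    print(n,'paddle X range',xs.min(),xs.max(),h)
    g=(abs(Z-.102)<.003)&(abs(X+.12)<.4)&(Y>-.85)&(Y<-.3)
    # far-end flange
    e=g&(X>.0)&(abs(Y+.55)<.1); print('end flange X',np.percentile(X[e],[1,50,99]))
    s=g&(X>-.1)&(X<.05); print('side Y hist',np.histogram(Y[s],bins=np.arange(-.8,-.3,.01)))
    c=(Z>.104)&(Z<.2)&(abs(X+.2)<.25)&(abs(Y+.55)<.12)
    print('cover edge X',np.percentile(X[c],[1,99,99.8]), 'Z near', np.median(Z[c&(X>np.percentile(X[c],97))]))
```

```text
scene paddle X range -0.20952477615166046 -0.007293112110855913 [(np.float64(-0.2), np.float64(-0.5195), np.float64(0.023)), (np.float64(-0.18), np.float64(-0.5179), np.float64(0.025)), (np.float64(-0.16), np.float64(-0.5171), np.float64(0.023)), (np.float64(-0.14), np.float64(-0.5181), np.float64(0.022)), (np.float64(-0.12), np.float64(-0.5175), np.float64(0.018)), (np.float64(-0.1), np.float64(-0.5164), np.float64(0.024)), (np.float64(-0.08), np.float64(-0.5141), np.float64(0.023)), (np.float64(-0.06), np.float64(-0.5136), np.float64(0.022)), (np.float64(-0.04), np.float64(-0.5125), np.float64(0.02)), (np.float64(-0.02), np.float64(-0.5131), np.float64(0.021))]
end flange X [0.04165679 0.04983699 0.05910357]
side Y hist (array([  0,   0,   0,   0,   0,   0,   0,   0,   7, 257, 189,  36,  24,
        12,  12,  13,  11,   7,  14,  10,  12,  10,  11,  12,  11,  11,
         7,   8,  11,  10,   6,  12,   8,   6,   9,   7,   8,   7,  18,
        43, 138,  90,   0,   0,   0,   0,   0,   0,   0]), array([-0.8 , -0.79, -0.78, -0.77, -0.76, -0.75, -0.74, -0.73, -0.72,
       -0.71, -0.7 , -
[... 1417 characters left out ...]
  12,  83,  86,  18,  15,
         5,   4,   9,   6,   9,   5,   8,   3,   8,   7,   9,   7,  10,
        12,   6,   6,   8,   5,   7,  11,   8,   8,   5,   8,   7,  18,
        28, 104,  76,   0,   0,   0,   0,   0,   0,   0]), array([-0.8 , -0.79, -0.78, -0.77, -0.76, -0.75, -0.74, -0.73, -0.72,
       -0.71, -0.7 , -0.69, -0.68, -0.67, -0.66, -0.65, -0.64, -0.63,
       -0.62, -0.61, -0.6 , -0.59, -0.58, -0.57, -0.56, -0.55, -0.54,
       -0.53, -0.52, -0.51, -0.5 , -0.49, -0.48, -0.47, -0.46, -0.45,
       -0.44, -0.43, -0.42, -0.41, -0.4 , -0.39, -0.38, -0.37, -0.36,
       -0.35, -0.34, -0.33, -0.32, -0.31]))
cover edge X [-0.44667152  0.04683147  0.04911015] Z near 0.10590109812651285
```

```bash
cat >> h.py <<'E'
PA=np.radians(97.6)
AX=np.array([-np.sin(np.radians(5.1)),np.cos(np.radians(5.1)),0]);AY=np.array([-AX[1],AX[0],0])
def ori(lean,yaw=PA):  # lean about tool y, deg
    x=np.array([np.cos(yaw),np.sin(yaw),0]);z=np.array([0,0,-1.]);y=np.cross(z,x)
    return R.from_matrix(np.c_[x,y,z])*R.from_rotvec([0,np.radians(lean),0])
def cur():
    s=env.get_state(); q=s['orientation']; return s,s['tcp_pos'],R.from_quat([q[1],q[2],q[3],q[0]])
def rows(way,jaw,start=None):
    """way: list of (pos,R,n)"""
    if start is None: _,p,r=cur()
    else: p,r=start
    for P,Q,n in way:
        dv=(r.inv()*Q).as_rotvec(); p0,r0=p,r; P=np.array(P,float); out=[]
        for k in range(n):
            Pn=p0+(P-p0)*(k+1)/n
            t=r.inv().apply(Pn-p); t=np.round(t,4); a=np.round(np.degrees((r.inv()*(r0*R.from_rotvec(dv*(k+1)/n))).as_rotvec()),2)
            out.append(', '.join(map(str,[jaw,*t,*a])))
            p=p+r.apply(t); r=r*R.from_rotvec(np.radians(a))
        print(',\n'.join(out).replace('-0.0,','0,')); print('--')
    return p,r
def panc(p): p=np.asarray(p); return np.array([p@AX+.205,p@AY+.5455,p[2]]) # pan coords
def fromp(X,Y,Z): return AX*(X-.205)+AY*(Y-.5455)+np.array([0,0,Z])
E
python3 - <<'E'
from h import *
print(panc([.522,-.064,.012]))
rows([([.522,-.064,.27],ori(0),10)],0)
E
```

```text
[0.09485055 0.0312558  0.012     ]
0, 0.0459, -0.0317, -0.0028, 0.0, 0.0, -7.53,
0, 0.0496, -0.0255, -0.0027, 0.0, 0.0, -7.52,
0, 0.0525, -0.0188, -0.0028, 0.0, 0.0, -7.53,
0, 0.0545, -0.0117, -0.0028, 0, 0.0, -7.53,
0, 0.0556, -0.0044, -0.0028, 0, 0.0, -7.52,
0, 0.0557, 0.0028, -0.0027, 0, 0.0, -7.53,
0, 0.0549, 0.0102, -0.0028, 0, 0.0, -7.53,
0, 0.053, 0.0172, -0.0028, 0, 0.0, -7.52,
0, 0.0503, 0.024, -0.0028, 0, 0.0, -7.53,
0, 0.0468, 0.0304, -0.0027, 0, 0.0, -7.53
--
```

Emit:
move_arm(deltas=[0,0.046,-0.032,-0.003,0,0,-7.5,0,0.05,-0.0255,-0.003,0,0,-7.5,0,0.0525,-0.019,-0.003,0,0,-7.5,0,0.0545,-0.012,-0.003,0,0,-7.5,0,0.0555,-0.0045,-0.003,0,0,-7.5,0,0.0555,0.003,-0.003,0,0,-7.5,0,0.055,0.01,-0.003,0,0,-7.5,0,0.053,0.017,-0.003,0,0,-7.5,0,0.05,0.024,-0.003,0,0,-7.5,0,0.047,0.03,-0.003,0,0,-7.5], squeeze=80)

```text
clock: 2.35
tcp_pos: [0.523, -0.0623, 0.2726]
orientation: [0.0, 0.659, 0.752, 0.0]
wrist_force: [0.6, -0.4, 0.1]
finger_gap: 0.0426
```

Run:
```python
from h import *
s,p,r=cur();print(p,r.as_matrix().round(3),s['joint_pos'].round(2),s['finger_gap'])
w=imaging.read_camera('wrist');save(w,'wrist1.png');print({k:w[k] for k in('fx','fy','cx','cy','rvec','tvec')})
for n in ('paddle','paddle_grip','paddle_end','cover_edge'):
    print(n,[(a['centre'],a['confidence']) for a in imaging.recognise(w,n)[:2]])
m=imaging.cut_out(w,'paddle')
np.savez('pics/w1.npz',z=w['z_map'],m=m[0]['mask'] if m else 0)
# to world, equidistant
v,u=np.mgrid[0:480,0:640]; a=(u-w['cx'])/w['fx'];b=(v-w['cy'])/w['fy'];th=np.hypot(a,b)+1e-9
z=w['z_map'].astype(float); t=np.tan(th)/th
c=np.stack([a*t*z,b*t*z,z],-1); M=R.from_rotvec(np.ravel(w['rvec'])).as_matrix(); W=(c-np.ravel(w['tvec']))@M
m=m[0]['mask']; q=W[m&(z>0)]; q=q[abs(q[:,2]-.021)<.007]
d=q[:,:2].mean(0);_,_,vt=np.linalg.svd(q[:,:2]-d,full_matrices=False);x=vt[0]*np.sign(vt[0,1]);tt=(q[:,:2]-d)@x
print(len(q),np.median(q[:,2]),np.degrees(np.arctan2(x[1],x[0])),d,d+x*tt.max(),d+x*tt.min(), 'line x at y=-.064', d+x*(-.064-d[1])/x[1])
```

```text
[ 0.5230172 -0.0622829  0.2726211] [[-0.132  0.991  0.001]
 [ 0.991  0.132 -0.   ]
 [-0.001  0.001 -1.   ]] [-0.27  0.21 -0.02  1.34 -0.    1.17] 0.04256038361201435
{'fx': 371.64829954431775, 'fy': 371.64829954431775, 'cx': 319.02535610212317, 'cy': 240.18948690999858, 'rvec': array([-2.80063071, -0.18596014, -0.03225432]), 'tvec': array([-0.51069643, -0.1766687 ,  0.3663845 ])}
paddle [([318.0, 203.6], 0.75)]
paddle_grip [([318.4, 202.0], 0.81)]
paddle_end [([317.6, 200.7], 0.74)]
cover_edge []
4403 0.02096774130575832 97.5769937006762 [ 0.52271853 -0.07396942] [0.50733195 0.04170188] [ 0.54098147 -0.21126435] line x at y=-.064 [ 0.5213924 -0.064    ]
```

View pics/wrist1.png

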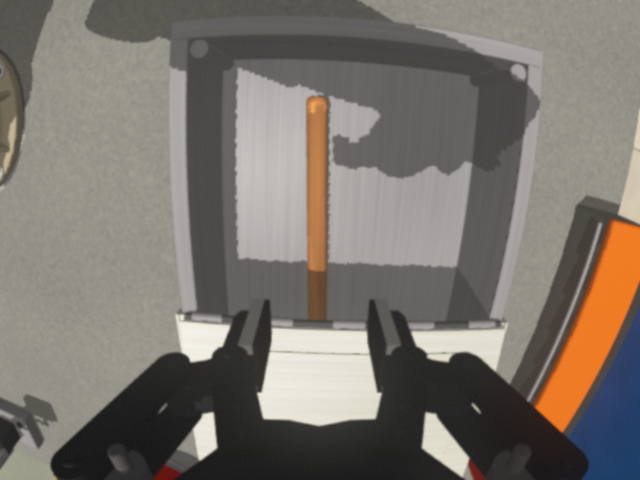

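The wrist view shows the handle at px (317, 97-320), running straight up between the jaws, and the open pan all around it. The measured axis of 97.6° and top height of 0.021 match what I expected.

Run:
```python
from h import *
w=imaging.read_camera('wrist');M=R.from_rotvec(np.ravel(w['rvec'])).as_matrix();cp=-M.T@np.ravel(w['tvec'])
s,p,r=cur();print('cam in tool',r.inv().apply(cp-p))
rows([([.5207,-.0585,.07],ori(-20),7),([.5207,-.0585,.020],ori(-20),3)],0)
```

```text
cam in tool [ 0.08499599  0.00046698 -0.13175667]
0, 0.0009, 0.0, 0.0289, -0.01, -2.86, -0.05,
0, 0.0024, 0.0, 0.0288, -0.02, -2.85, -0.06,
0, 0.0038, 0.0, 0.0286, -0.01, -2.86, -0.05,
0, 0.0052, 0.0, 0.0285, -0.01, -2.85, -0.05,
0, 0.0066, 0.0, 0.0281, -0.02, -2.86, -0.05,
0, 0.008, 0.0, 0.0278, -0.01, -2.85, -0.06,
0, 0.0094, 0.0, 0.0273, -0.01, -2.86, -0.05
--
0, 0.0057, 0.0, 0.0157, 0, 0.0, 0,
0, 0.0057, 0.0, 0.0156, 0, 0.0, 0,
0, 0.0057, 0.0, 0.0157, 0, 0.0, -0.0
--
```

Run:
```python
from h import *
rows([([.5207,-.0585,.06],ori(-8),7),([.5207,-.0585,.019],ori(-8),3)],0)
```

```text
0, 0.0009, 0.0, 0.0303, -0.01, -1.14, -0.05,
0, 0.0015, 0.0, 0.0303, -0.01, -1.14, -0.06,
0, 0.0022, 0.0, 0.0303, 0, -1.14, -0.05,
0, 0.0027, 0.0, 0.0302, -0.01, -1.14, -0.06,
0, 0.0033, 0.0, 0.0301, -0.01, -1.15, -0.05,
0, 0.004, 0.0, 0.0301, -0.01, -1.14, -0.05,
0, 0.0045, 0.0, 0.03, 0, -1.14, -0.06
--
0, 0.0019, 0.0, 0.0135, 0, 0.0, 0.0,
0, 0.0019, 0.0, 0.0135, 0, 0.0, 0.0,
0, 0.0019, 0.0, 0.0136, 0, 0.0, 0.0
--
```

Emit:
move_arm(deltas=[0,0.001,0,0.03,0,-1.14,0,0,0.0015,0,0.03,0,-1.14,0,0,0.002,0,0.03,0,-1.14,0,0,0.003,0,0.03,0,-1.14,0,0,0.0035,0,0.03,0,-1.14,0,0,0.004,0,0.03,0,-1.14,0,0,0.0045,0,0.03,0,-1.14,0,0,0,0,0,0,0,0])

```text
clock: 3.7
tcp_pos: [0.5184, -0.0577, 0.0593]
orientation: [0.05, 0.66, 0.748, -0.047]
wrist_force: [-0.2, 0.3, 0.3]
finger_gap: 0.0428
```

Run:
```python
from h import *
s,p,r=cur();print(p,s['wrist_force'])
w=imaging.read_camera('wrist');save(w,'wrist2.png')
rows([([.5207,-.0585,.019],ori(-8),4)],0)
```

```text
[ 0.51842354 -0.05772319  0.05934149] [-0.22260627  0.33442632  0.30715044]
0, 0.0013, 0.0002, 0.0104, -0.05, -0.02, -0.09,
0, 0.0013, 0.0002, 0.0104, -0.04, -0.01, -0.09,
0, 0.0013, 0.0002, 0.0104, -0.05, -0.02, -0.09,
0, 0.0013, 0.0002, 0.0104, -0.04, -0.02, -0.09
--
```

View pics/wrist2.png

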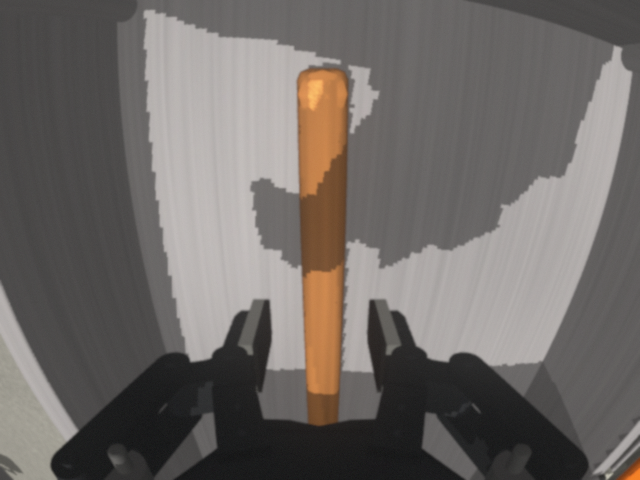

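The handle at px (300-348, 70-420) is centred between the pads at px 270 and 368. Descending.

Emit:
move_arm(deltas=[0,0.0014,0.0003,0.0105,0,0,-0.1,0,0.0014,0.0003,0.0105,0,0,-0.1,0,0.0014,0.0003,0.0105,0,0,-0.1,0,0.0014,0.0003,0.0085,0,0,-0.1,0,0,0,0,0,0,0,0,0,0,0,0,0,0])

```text
clock: 4.5
tcp_pos: [0.5225, -0.0569, 0.021]
orientation: [0.052, 0.656, 0.751, -0.046]
wrist_force: [0.1, 0.3, -0.6]
finger_gap: 0.0428
```

Emit:
move_arm(deltas=[0.6,0,0,0,0,0,0,1,0,0,0,0,0,0,1,0,0,0,0,0,0,1,0,0,0,0,0,0,1,0,0,0,0,0,0,1,0,0,0,0,0,0], squeeze=90)

```text
clock: 5.25
tcp_pos: [0.5228, -0.0569, 0.0217]
orientation: [0.053, 0.656, 0.751, -0.046]
wrist_force: [-1.1, 0.7, 5.5]
finger_gap: 0.0191
```

Run:
```python
from h import *
s,p,r=cur();print(p,panc(p),s['wrist_force'],s['finger_gap'],s['joint_pos'].round(2))
w=imaging.read_camera('wrist');save(w,'wrist3.png')
```

```text
[ 0.52281172 -0.05691811  0.02172136] [0.10183225 0.02981776 0.02172136] [-1.10435204  0.70860151  5.50155321] 0.01908030872810125 [-0.19  0.37 -0.46  0.69 -0.13  1.24]
```

View pics/wrist3.png

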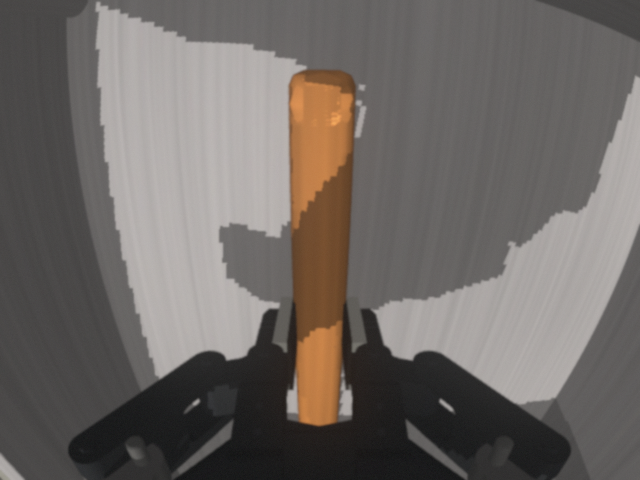

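The gap is 19 mm with a slight upward force, so the pads sit on the rounded upper part of the handle. The fingertips are about 6 mm above the floor, so I'll re-grip 4 mm lower.

Emit:
move_arm(deltas=[0.1,0,0,0,0,0,0,0.1,0,0,0,0,0,0,0.1,0,0,0.0025,0,0,0,0.1,0,0,0.0025,0,0,0,0.1,0,0,0,0,0,0])

```text
clock: 5.92
tcp_pos: [0.5222, -0.0576, 0.0155]
orientation: [0.052, 0.656, 0.751, -0.046]
wrist_force: [0.2, -0.2, -0.4]
finger_gap: 0.0383
```

Emit:
move_arm(deltas=[1,0,0,0,0,0,0,1,0,0,0,0,0,0,1,0,0,0,0,0,0,1,0,0,0,0,0,0,1,0,0,0,0,0,0], squeeze=90)

```text
clock: 6.55
tcp_pos: [0.5225, -0.0576, 0.0163]
orientation: [0.052, 0.656, 0.751, -0.046]
wrist_force: [-1.5, 1.4, 5.5]
finger_gap: 0.0198
```

```bash
cat >> h.py <<'E'
D=np.array([np.cos(PA),np.sin(PA),0])
# tip at start: horizontally along D; X pan of tip start -.2187
def pose(TX,TZ,th,base=np.array([.5225,-.0576,.0163]),X0=-.2187):
    t=np.radians(th); tip0=base-D*.3205
    tip=tip0+D*(TX-X0); tip[2]=TZ
    u=D*np.cos(t)+np.array([0,0,np.sin(t)]); n=-D*np.sin(t)+np.array([0,0,np.cos(t)])
    return tip+u*.3205+n*.0133, ori(-8+th)
E
python3 - <<'E'
from h import *
s,p,r=cur();print(p)
r0=r
rows([(*pose(-.205,.005,6),4),(*pose(-.19,.006,16),6)],1)
E
```

```text
[ 0.52252217 -0.057585    0.01625424]
1, 0.0014, 0, -0.0091, -0.01, 1.5, 0.03,
1, 0.0016, 0, -0.0092, -0.01, 1.49, 0.04,
1, 0.0018, 0, -0.009, 0, 1.5, 0.03,
1, 0.0021, 0, -0.009, -0.01, 1.5, 0.03
--
1, 0.0, 0, -0.0092, 0, 1.67, 0.0,
1, 0.0003, 0, -0.0093, 0, 1.66, 0.0,
1, 0.0006, 0, -0.0092, 0, 1.67, 0.0,
1, 0.0008, 0, -0.0092, 0, 1.66, 0.0,
1, 0.0011, 0, -0.0092, 0, 1.67, 0.0,
1, 0.0014, 0, -0.0091, 0, 1.67, 0.0
--
```

Emit:
move_arm(deltas=[1,0.0015,0,-0.009,0,1.5,0,1,0.0015,0,-0.009,0,1.5,0,1,0.002,0,-0.009,0,1.5,0,1,0.002,0,-0.009,0,1.5,0,1,0,0,0,0,0,0])

```text
clock: 7.18
tcp_pos: [0.5219, -0.0476, 0.052]
orientation: [0.013, 0.658, 0.753, -0.011]
wrist_force: [0.4, 0.6, -0.5]
finger_gap: 0.0198
```

```bash
cat >> h.py <<'E'
def check(tag):
    s,p,r=cur();print('tcp',p.round(4),'pan',panc(p).round(3),'F',s['wrist_force'].round(1),'gap',round(s['finger_gap'],4),'lean',np.degrees(np.arcsin(np.clip(r.apply([1,0,0])[2],-1,1))).round(1),'q',s['joint_pos'].round(2))
    for n in ('side','scene'):
        c=imaging.read_camera(n);save(c,n+tag+'.png');w=world(c);m=imaging.cut_out(c,'paddle')
        if not m: print(n,'none');continue
        q=w[m[0]['mask']];q=q[np.isfinite(q[:,0])]
        d=np.median(q,0);q=q[np.abs((q-d)@AY)<.06]
        for _ in range(3):
            d=q.mean(0);_,_,vt=np.linalg.svd(q-d,full_matrices=False);a=vt[0]*np.sign(vt[0,1]);t=(q-d)@a
            e=np.linalg.norm(q-d-np.outer(t,a),axis=1);q=q[e<max(.03,2.5*np.median(e))]
        t=(q-d)@a
        print(n,len(q),'tilt',np.degrees(np.arcsin(a[2])).round(1),'yaw',np.degrees(np.arctan2(a[1],a[0])).round(1),'hi',panc(d+a*t.max()).round(3),'lo',panc(d+a*t.min()).round(3))
E
python3 - <<'E'
from h import *
check('4')
w=imaging.read_camera('wrist');save(w,'wrist4.png')
E
```

```text
tcp [ 0.5219 -0.0476  0.052 ] pan [0.111 0.03  0.052] F [ 0.4  0.6 -0.5] gap 0.0198 lean -2.0 q [-0.23  0.35 -0.4   0.81 -0.03  1.21]
side 309 tilt 6.7 yaw 95.3 hi [0.249 0.033 0.074] lo [-0.078  0.031  0.036]
scene 688 tilt 6.2 yaw 97.4 hi [0.211 0.032 0.065] lo [-0.005  0.023  0.042]
```

View pics/side4.png

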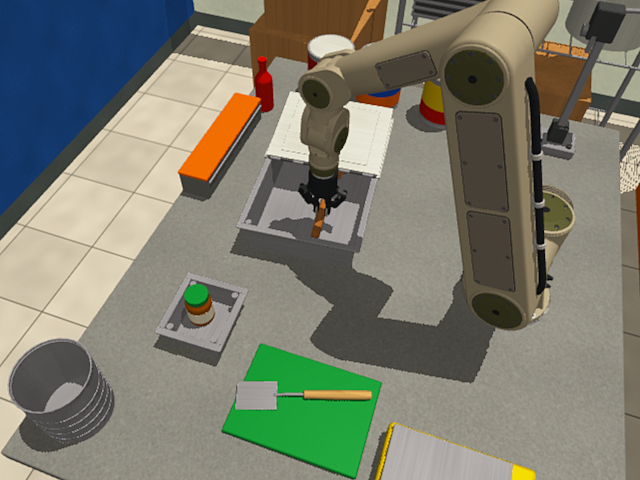

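View pics/wrist4.png

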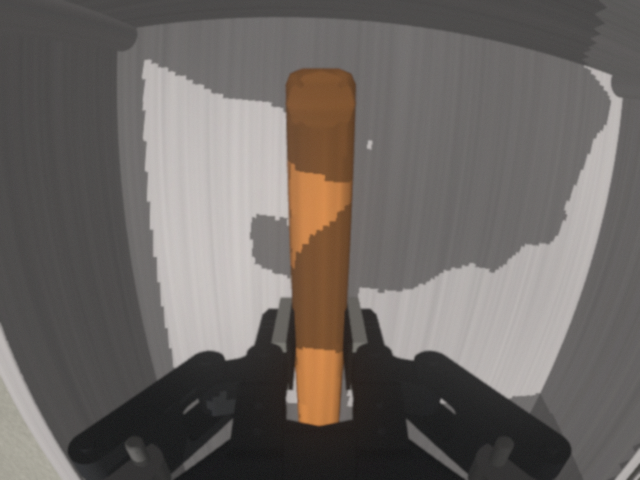

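The paddle follows the grip at a tilt of about 6°, as commanded. In the wrist view the handle end is still at px (321,70), so there is no slip. Next is 16°.

Run:
```python
from h import *
rows([(*pose(-.19,.006,16),7),(*pose(-.13,.008,24),7)],1)
```

```text
1, 0, 0.0, -0.0081, -0.01, 1.42, 0.02,
1, 0.0002, 0.0001, -0.008, -0.02, 1.43, 0.02,
1, 0.0004, 0.0, -0.0081, -0.01, 1.43, 0.02,
1, 0.0006, 0.0001, -0.008, -0.02, 1.42, 0.02,
1, 0.0008, 0, -0.008, -0.01, 1.43, 0.02,
1, 0.001, 0.0, -0.008, -0.02, 1.42, 0.02,
1, 0.0012, 0.0001, -0.008, -0.01, 1.43, 0.02
--
1, 0.0069, 0, -0.0053, 0, 1.14, 0,
1, 0.0071, 0, -0.0051, 0, 1.14, 0,
1, 0.0071, 0, -0.005, 0, 1.15, 0,
1, 0.0073, 0, -0.0049, 0, 1.14, 0,
1, 0.0073, 0, -0.0047, 0, 1.14, 0,
1, 0.0074, 0, -0.0046, 0, 1.14, 0,
1, 0.0075, 0, -0.0044, 0, 1.15, -0.01
--
```

Emit:
move_arm(deltas=[1,0,0,-0.008,0,1.43,0,1,0,0,-0.008,0,1.43,0,1,0.0005,0,-0.008,0,1.43,0,1,0.0005,0,-0.008,0,1.43,0,1,0.001,0,-0.008,0,1.43,0,1,0.001,0,-0.008,0,1.43,0,1,0.001,0,-0.008,0,1.43,0,1,0,0,0,0,0,0])

```text
clock: 8.43
tcp_pos: [0.5215, -0.046, 0.1079]
orientation: [-0.053, 0.656, 0.751, 0.046]
wrist_force: [-0.4, -0.9, -1.2]
finger_gap: 0.0198
```

Run:
```python
from h import *
check('5')
w=imaging.read_camera('wrist');save(w,'wrist5.png')
rows([(*pose(-.13,.008,24),7)],1)
```

```text
tcp [ 0.5215 -0.046   0.1079] pan [0.113 0.03  0.108] F [-0.4 -0.9 -1.2] gap 0.0198 lean 8.0 q [-0.31  0.33 -0.28  1.02  0.13  1.12]
side 221 tilt 14.7 yaw 99.6 hi [0.21  0.037 0.142] lo [0.057 0.024 0.101]
scene 804 tilt 16.3 yaw 97.5 hi [0.209 0.031 0.138] lo [-0.003  0.023  0.076]
1, 0.007, 0.0, -0.0053, -0.02, 1.14, 0.02,
1, 0.007, 0.0001, -0.0052, -0.01, 1.13, 0.02,
1, 0.0072, 0.0, -0.005, -0.02, 1.14, 0.01,
1, 0.0072, 0.0001, -0.0049, -0.02, 1.14, 0.02,
1, 0.0074, 0, -0.0047, -0.02, 1.14, 0.02,
1, 0.0074, 0.0, -0.0046, -0.01, 1.13, 0.02,
1, 0.0076, 0.0001, -0.0044, -0.02, 1.14, 0.02
--
```

View pics/wrist5.png

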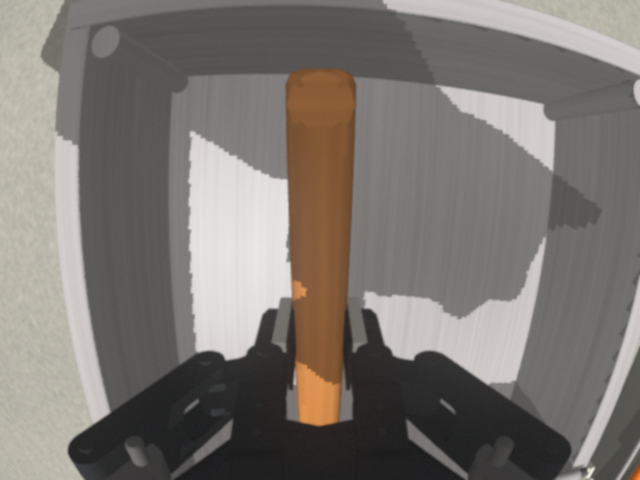

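View pics/scene5.png

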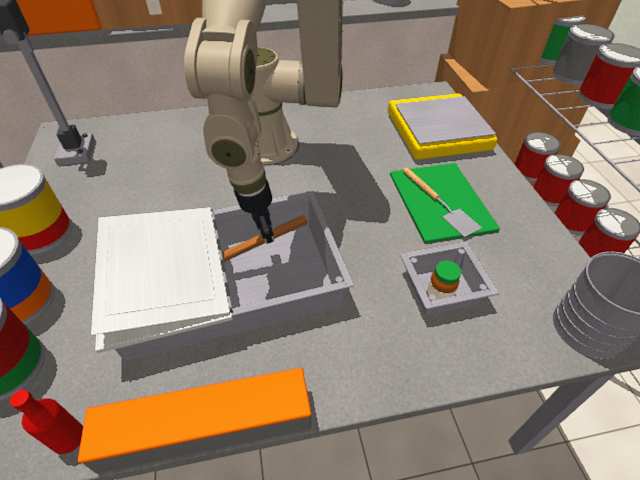

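At 16° the handle end is above the rim (z≈0.138), and the handle top at the cover edge (px 222,258) is at z≈0.076, which leaves 26 mm. Force is near zero and the cover is unmoved. Next I'll draw it out and steepen.

Emit:
move_arm(deltas=[1,0.007,0,-0.0053,0,1.14,0,1,0.007,0,-0.0052,0,1.14,0,1,0.0072,0,-0.005,0,1.14,0,1,0.0072,0,-0.005,0,1.14,0,1,0.0074,0,-0.0047,0,1.14,0,1,0.0074,0,-0.0046,0,1.14,0,1,0.0076,0,-0.0044,0,1.14,0,1,0,0,0,0,0,0])

```text
clock: 9.68
tcp_pos: [0.5154, -0.0028, 0.1513]
orientation: [-0.105, 0.651, 0.746, 0.091]
wrist_force: [0.7, -0.1, -0.8]
finger_gap: 0.0197
```

Run:
```python
from h import *
check('6')
rows([(*pose(-.08,.010,31),6),(*pose(-.03,.012,35),4)],1)
```

```text
tcp [ 0.5154 -0.0028  0.1513] pan [0.156 0.032 0.151] F [ 0.7 -0.1 -0.8] gap 0.0197 lean 16.0 q [-0.3   0.32 -0.21  1.17  0.25  1.12]
side 300 tilt 24.7 yaw 95.2 hi [0.247 0.035 0.199] lo [-0.038  0.035  0.068]
scene 1082 tilt 24.5 yaw 97.8 hi [0.247 0.033 0.195] lo [-0.008  0.021  0.079]
1, 0.0066, 0.0, -0.0043, -0.02, 1.17, 0.02,
1, 0.0066, 0.0, -0.0042, -0.02, 1.16, 0.01,
1, 0.0068, 0.0001, -0.004, -0.02, 1.17, 0.02,
1, 0.0068, 0, -0.0039, -0.01, 1.16, 0.01,
1, 0.0069, 0.0, -0.0038, -0.02, 1.17, 0.02,
1, 0.007, 0.0, -0.0036, -0.02, 1.17, 0.01
--
1, 0.0105, 0.0, -0.001, 0, 1.0, 0.0,
1, 0.0105, 0.0, -0.0009, 0, 1.0, 0.0,
1, 0.0106, 0.0, -0.0007, 0, 1.0, 0.0,
1, 0.0105, 0.0, -0.0005, 0, 1.0, 0.0
--
```

Emit:
move_arm(deltas=[1,0.0067,0,-0.0043,0,1.17,0,1,0.0067,0,-0.0042,0,1.17,0,1,0.0068,0,-0.004,0,1.17,0,1,0.0068,0,-0.004,0,1.17,0,1,0.007,0,-0.0038,0,1.17,0,1,0.007,0,-0.0036,0,1.17,0,1,0.0105,0,-0.001,0,1,0,1,0.0105,0,-0.001,0,1,0,1,0.0105,0,-0.0007,0,1,0,1,0.0105,0,-0.0005,0,1,0])

```text
clock: 11.12
tcp_pos: [0.506, 0.0653, 0.2075]
orientation: [-0.177, 0.64, 0.732, 0.154]
wrist_force: [0.4, 0.9, -2.2]
finger_gap: 0.0199
```

Run:
```python
from h import *
check('7')
w=imaging.read_camera('wrist');save(w,'wrist7.png')
rows([(*pose(.045,.015,38),7),(*pose(.06,.025,38),2)],1)
```

```text
tcp [0.506  0.0653 0.2075] pan [0.225 0.036 0.208] F [ 0.4  0.9 -2.2] gap 0.0199 lean 27.1 q [-0.28  0.31 -0.14  1.33  0.43  1.12]
side 296 tilt 36.1 yaw 96.2 hi [0.308 0.04  0.271] lo [-0.017  0.034  0.034]
scene 5656 tilt -8.2 yaw 95.2 hi [ 0.001 -0.05   0.116] lo [-0.263 -0.051  0.153]
1, 0.0092, 0.0, 0.0022, -0.02, 0.43, 0.01,
1, 0.0092, 0.0001, 0.0022, -0.01, 0.42, 0.02,
1, 0.0092, 0, 0.0023, -0.02, 0.43, 0.01,
1, 0.0091, 0.0, 0.0024, -0.02, 0.43, 0.01,
1, 0.0092, 0.0, 0.0025, -0.01, 0.43, 0.02,
1, 0.0091, 0.0001, 0.0025, -0.02, 0.42, 0.01,
1, 0.0091, 0, 0.0026, -0.01, 0.43, 0.02
--
1, 0.009, 0, -0.0006, 0, 0, 0,
1, 0.009, 0, -0.0006, 0, 0, -0.0
--
```

View pics/scene7.png

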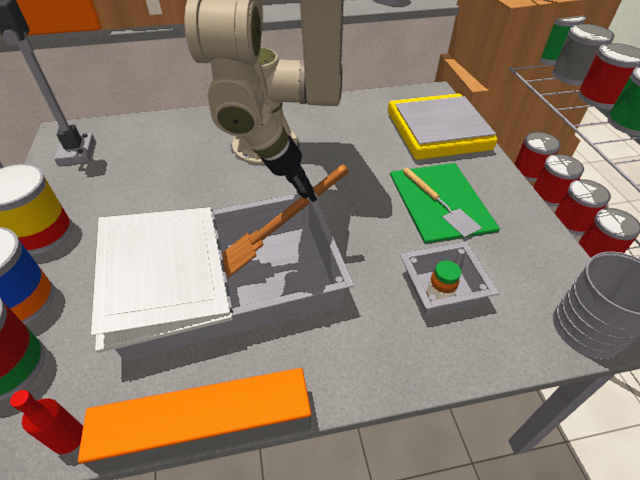

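View pics/wrist7.png

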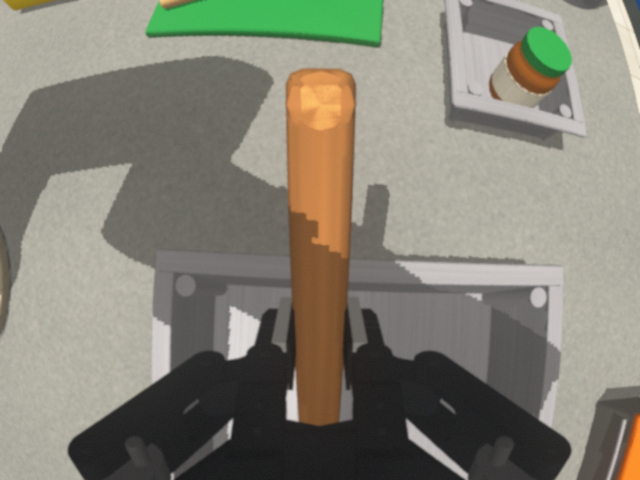

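The blade now shows in the opening at px (228-260, 235-272), with the handle well above the end rim. The handle end is still at px (321,70) in the wrist view. The scene cut-out latched onto the cover, so I'm ignoring that reading. Continuing.

Emit:
move_arm(deltas=[1,0.0092,0,0.0022,0,0.43,0,1,0.0092,0,0.0022,0,0.43,0,1,0.0092,0,0.0023,0,0.43,0,1,0.0092,0,0.0024,0,0.43,0,1,0.0092,0,0.0024,0,0.43,0,1,0.0092,0,0.0025,0,0.43,0,1,0.0092,0,0.0025,0,0.43,0,1,0.009,0,-0.0006,0,0,0,1,0.009,0,-0.0006,0,0,0,1,0,0,0,0,0,0])

```text
clock: 12.62
tcp_pos: [0.4955, 0.1438, 0.2339]
orientation: [-0.195, 0.635, 0.728, 0.17]
wrist_force: [-0.5, -0.7, -1.0]
finger_gap: 0.0197
```

Run:
```python
from h import *
check('8')
rows([(*pose(.08,.155,38),9)],1)
```

```text
tcp [0.4955 0.1438 0.2339] pan [0.304 0.039 0.234] F [-0.5 -0.7 -1. ] gap 0.0197 lean 30.0 q [-0.16  0.26 -0.15  1.33  0.5   1.24]
side 309 tilt 38.9 yaw 91.6 hi [0.384 0.041 0.301] lo [0.066 0.061 0.045]
scene 2019 tilt 39.2 yaw 97.5 hi [0.381 0.039 0.299] lo [0.057 0.025 0.035]
1, 0.0091, 0.0, -0.0114, -0.01, 0, 0.01,
1, 0.0092, 0.0, -0.0113, -0.02, -0.01, 0.01,
1, 0.0091, 0.0001, -0.0114, -0.01, 0.0, 0.0,
1, 0.0091, 0, -0.0113, -0.01, 0, 0.01,
1, 0.0092, 0, -0.0114, -0.01, -0.01, 0.01,
1, 0.0091, 0.0, -0.0114, -0.02, 0.0, 0.01,
1, 0.0091, 0.0, -0.0113, -0.01, 0, 0.0,
1, 0.0091, 0.0001, -0.0114, -0.01, -0.01, 0.01,
1, 0.0092, 0, -0.0114, -0.01, 0.0, 0.01
--
```

View pics/scene8.png

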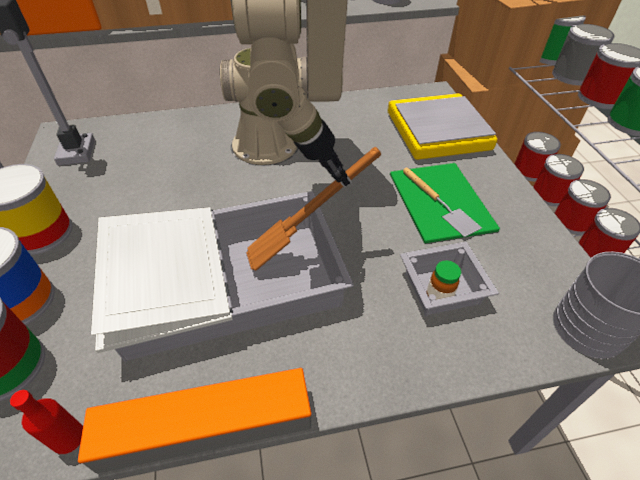

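The whole blade is inside the opening, with its tip at px (252,265) and pan X≈0.057. Now I'll lift it.

Emit:
move_arm(deltas=[1,0.0092,0,-0.0114,0,0,0,1,0.0092,0,-0.0114,0,0,0,1,0.0092,0,-0.0114,0,0,0,1,0.0092,0,-0.0114,0,0,0,1,0.0092,0,-0.0114,0,0,0,1,0.0092,0,-0.0114,0,0,0,1,0.0092,0,-0.0114,0,0,0,1,0.0092,0,-0.0114,0,0,0,1,0.0092,0,-0.0114,0,0,0,1,0,0,0,0,0,0])

```text
clock: 14.08
tcp_pos: [0.4933, 0.1636, 0.3648]
orientation: [-0.195, 0.635, 0.728, 0.171]
wrist_force: [0.3, -0.3, -1.7]
finger_gap: 0.02
```

Emit:
move_arm(deltas=[1,0,0,0,0,0,0,1,0,0,0,0,0,0,1,0,0,0,0,0,0,1,0,0,0,0,0,0])

```text
clock: 14.58
tcp_pos: [0.4927, 0.1634, 0.3633]
orientation: [-0.196, 0.636, 0.727, 0.17]
wrist_force: [-0.1, 0.4, -1.7]
finger_gap: 0.0198
```

Run:
```python
from h import *
check('9')
S0=np.load('pics/scene0.npz'); c=imaging.read_camera('scene'); w=world(c)
for n in ('small_pan','spice_jar','spatula','cover'):
    r=imaging.recognise(c,n)[:1]; print(n,[(a['centre'],a['confidence']) for a in r])
# cover depth change
reg=np.s_[225:320,105:205]; print('cover dz',np.nanmedian(w[reg][...,2]-S0['w'][reg][...,2]))
d=np.abs(c['img'].astype(int)-S0['img']).max(-1)>60
cv2.imwrite('pics/diff9.png',(d*255).astype(np.uint8))
```

```text
tcp [0.4927 0.1634 0.3633] pan [0.324 0.04  0.363] F [-0.1  0.4 -1.7] gap 0.0198 lean 30.0 q [-0.12  0.22  0.12  1.61  0.51  1.28]
side 382 tilt 38.8 yaw 92.8 hi [0.403 0.044 0.43 ] lo [0.083 0.057 0.172]
scene 2355 tilt 39.3 yaw 97.5 hi [0.401 0.039 0.43 ] lo [0.077 0.025 0.165]
small_pan [([457.6, 279.2], 0.97)]
spice_jar [([443.5, 279.4], 0.59)]
spatula [([451.6, 215.7], 0.56)]
cover [([157.9, 278.1], 0.69)]
cover dz -1.2879817057998011e-05
```

View pics/scene9.png

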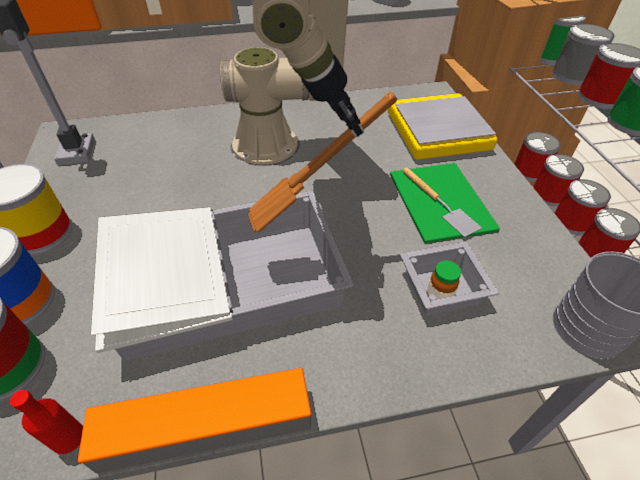

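View pics/side9.png

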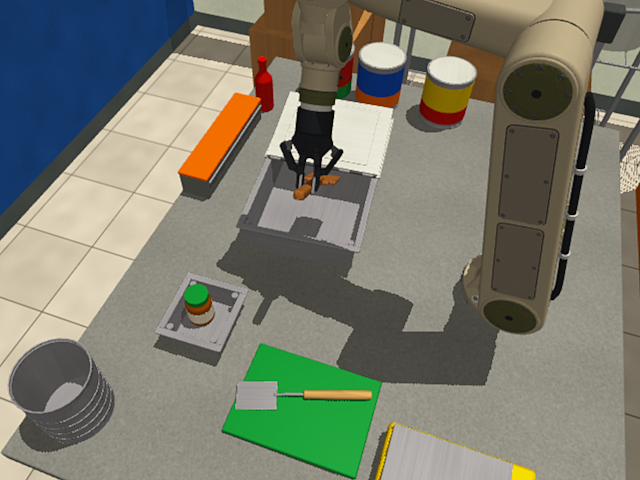

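View pics/diff9.png

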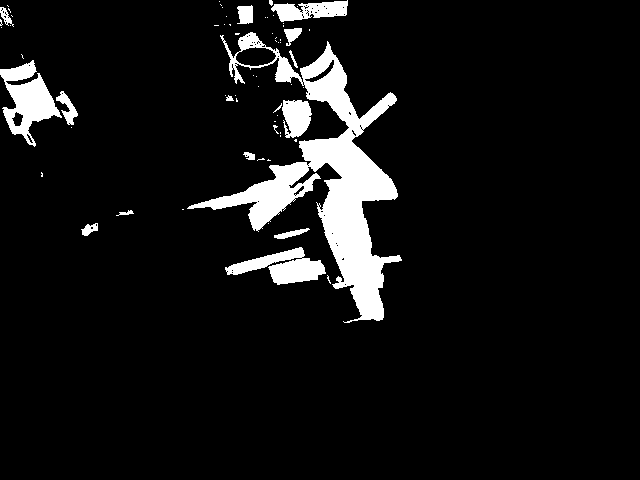

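The paddle hangs with its tip at px (255,225), z≈0.16 over the opening, and the handle end at z≈0.43. The cover, small pan, jar and spatula show no differences from the first picture.

```bash
python3 -c "
from h import *
s=env.get_state();print(s['clock'],abs(s['qvel']).max(),s['finger_gap'])
print(order.hand_in())"
```

```text
15.025 0.0017673224222278718 0.019887761306626728
the job is handed in; nothing more can be done
None
```

The paddle is out of the pan and held still over the open half, and I handed the job in at 15.0 s. I took it by the handle at about 110 mm from its middle, tilted it to 16° inside the pan, then drew it out slantwise while steepening to 38° and lifted it clear.

**Last checks before handing in:**
- **Paddle:** It was tilted about 39°, with the blade tip about 80 mm inside the opening from the cover's edge. The tip was about 6 cm above the rim (z≈0.165 m) and the handle end was at z≈0.43 m.
- **Grip:** The arm was still, and the only load at the wrist was about the paddle's own weight. The finger opening held steady at 19.8 mm. The handle end stayed at the same pixel in every wrist picture I viewed during the tilt and pull-out, so I saw no slip.
- **Cover and bystanders:** The cover height changed by about 0.01 mm. A picture difference against the start showed nothing moved at the cover, small pan, jar or spatula.

**What disagreed:**
- **First grip:** It sat too high on the rounded handle, so I opened and gripped again about 5 mm lower. The opening still read 2 mm under the stated 22 mm handle width, but the grip held throughout.
- **Side camera:** Its fits of the paddle's direction were off by up to about 6° because the gripper hid part of it. I relied on the scene camera for that.
- **Scene camera:** One detection mistook the cover for the paddle, and I ignored it.

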